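Lay the printer paper rolls in their cradles

ROBOT

A 6-joint arm with a two-finger parallel gripper is mounted at the origin on the work surface. World frame = base frame: x ahead of the robot, y to its left, z up, the work surface at z = 0. Lengths are in mm, angles in rad, forces in N, time in s.
With the tool pointing down it reaches from about 275 to 750 mm from the base axis. Payload 10.2 kg.
Tool frame: the origin (TCP) lies midway between the tips of the shut fingers; the grasp point (between the pads) lies 19 mm behind it; z points along the fingers, y is the line along which they close (so a half turn about z gives the same grasp; the last joint's range is limited). The gripper opens to 85 mm and grips with 20 to 120 N. Pads are 22 mm wide; open, the fingers measure 114 mm over their backs; the gripper's body (76 mm by 85 mm) begins 54 mm behind the grasp point. The pads swing forward as they close: fully open they stand 13 mm farther back than shut.
Start: joints at [-1.536, 0.313, 1.498, -0, 1.331, -0.223], TCP at [133.837, -507.66, 231.294] pointing down, gripper open.
Joint ranges: [-2.94, 2.94], [-0.97, 2.17], [0.19, 2.56], [-1.23, 4.37], [0.02, 3.11], [-2.88, 2.88]. Speed limits (rad/s): [2.39, 2.39, 3.01, 3.14, 3.14, 3.14].

INTERFACE

Orientations are given as a unit quaternion [w, x, y, z].
In Python, from rig import sense, capture, finish_job, find_in, place_of gives the robot as it stands. The module is installed in compiled form; this text tells all that it offers.
- The arm moves only by the shell command python3 -m jog 'ROWS' [FORCE]. ROWS is JSON, a list of rows, each an object of numbers: "tx", "ty", "tz": the shift along the tool's x, y, z in mm; "ax", "ay", "az": the turn, a rotation vector about the tool's x, y, z in rad; "jaw": the closure, from -1 (fully open) to 1 (shut), so that 0 is half open. In form: [{"tx": .., "ty": .., "tz": .., "ax": .., "ay": .., "az": .., "jaw": ..}, ...]. A call has 1 to 5 rows; each row shifts and turns the commanded pose from where the row before left it, along the tool's axes as they then stand; what a row does not reach is not made up. A row lasts 1/8 s, in which the tool goes at most 62.5 mm and 10.7 degrees, less where a joint would pass 70% of its speed; a pose out of reach is approached as far as the arm can. A call with a gripper value outside its range is refused whole. The fingers move at their own pace and stop on an object; FORCE is the grip in N (left out, the last holds). Time passes only in rows, so rows that do not move let the fingers close. It gives the time, the measured TCP pose, the force, the opening and the grip force at its end, in the units of the state.
- sense(): the state, without advancing time (a new reading comes with each control period).
- capture(name): name is "side" or "top" or "wrist"; returns a dict with "color" (400x640x3 uint8, red, green, blue), "depth" (400x640 float32, mm along the optical axis (not along the pixel's ray), 0 where there is no reading), "fx", "fy", "cx", "cy" (pixels), "camera_from_world" (4x4, takes a point from world to camera coordinates); the wrist camera has in their place "mount" (4x4, takes a point from camera to tool coordinates, whose origin is the TCP and whose axes are the flange's). Camera axes: x right, y up, looking along -z (the intrinsics and any distortion apply to the point x, -y, -z); pixel columns grow to the right and rows downward; lengths in mm; the calibration is good to about 2 mm. The wrist camera is an equidistant fisheye: a pixel r from the principal point sees the ray r / f radians off the axis. A picture is of the moment at which its call begins: read the wrist's pose just before it.
- finish_job(): hands the job in; it is judged then, once.
Trained networks look in the newest picture that a camera, given by its name, has taken for a name from the list of things; names that differ only in an ending like _2 or _b are one class to them, and where a whole thing is asked for, a point or a joint stands for the part that bears it (a point fixed in the world has none). Each returns a list of dicts, best first, with "conf" (0 to 1); they miss things now and then, are a little off and sometimes report something else, mostly with a low value. They report only what shows in the picture. A call takes as long as a camera call. They do not tell look-alikes from the thing itself.
- find_in(query, camera): "centre" ([column, row] in pixels, amid what is visible of it).
- place_of(query, camera): "centre" ([column, row] in pixels: a listed point, or the origin of a listed thing).
The state is a dict: "time_s": time; "joints": joint angles; "dq": joint speeds; "tau": joint torques, N m; "eef_pos": TCP position; "ee_rot": TCP orientation; "force": force on the tool from outside, world axes, zero at the start; "wrist_torque": the same for the moment, N m; "grip_width": opening from 0.0 (shut) to 1.0 (fully open); "grip_force": force on a finger pad.
Only numpy, scipy, OpenCV 4.12 (cv2) and the standard library are available. Lean on these libraries where they do the work, as an engineer would, in place of code of your own. Each camera call takes 0.05 s, during which the arm holds its last target. There are 200 camera calls.

TASK

Get the two paper rolls ready for the label printers: move the short roll, which lies in the long cradle, over into the short cradle, then take the long roll that stands in the divided carton and lay it in the long cradle, each lying fully down in its dimples between the end cheeks and let go. Set the rolls down gently, without letting them drop or roll about (the sloping steel rest is there to lean the long roll on while you change your grip), and leave everything else on the desk and in the carton where it is.

Things in the scene. Friction and masses are not known exactly. Their poses are not given: they have to be found in the camera images.
- long_roll_center (a point): Centre of the long roll: solid white paper cylinder, diameter 46 mm, length 120 mm, about 0.17 kg. Own z = cylinder axis. It starts standing upright in any of the three cells of the carton, its top 25 mm above the rim; it alone stands above the rim.
- short_roll_center (a point): Centre of the short roll: a solid white paper cylinder, diameter 40 mm, length 80 mm, about 0.085 kg. Its own y axis is the cylinder axis. It starts lying in the long cradle.
- cradle_long_seat (a point): Where the long roll's centre is when it lies seated in the long cradle, 40.6 mm above the desk; y = direction of the roll's axis, z up. The short roll starts lying here, its centre 3.5 mm lower and up to 6 mm along y.
- cradle_short_seat (a point): Where the short roll's centre is when it lies seated in the short cradle, 37.1 mm above the desk; y = direction of the roll's axis, z up.
- rest_axis (a point): Where the long roll's centre is when it leans in the sloping rest, its axis along (0, 0.707, 0.707) of this frame (z up) and its lower end on the stop; 85 mm above the desk. To set it in or take it out, move it square to its axis, along (0, -0.707, 0.707).
- carton: Fixed open cardboard carton, 160 (its x) by 180 (its y) by 100 mm high, walls and floor 5 mm. Origin at the centre of its underside. Two full-height dividers parallel to x make three cells along y, 58.3 mm apart, each 150 (x) by about 53 mm (y). The long roll stands within 10 mm of its cell's centre; finger room is on its x sides only.
- cradle_long: The long cradle: fixed grey plastic base 70 (its x) by 148 mm (its y), 10 mm thick. Origin under its centre. Two V-notched ribs (30 degree slopes, 52 mm across) centred 32 mm either side of the middle, each 14 mm thick, leave 50 mm between them free for fingers. End cheeks 34 mm high, 132 mm apart inside. The two cradles' places, nearer and farther, may be exchanged.
- cradle_short: The short cradle: like the long one but 108 mm long; ribs 12 mm thick, 30 mm either side of the middle (48 mm free between them); end cheeks 34 mm high, 92 mm apart inside. Origin under its centre.
- rest: Sloping rest: fixed steel V trough rising at 45 degrees towards its own +y, on a base plate 76 by 170 mm. Origin under the point rest_axis. The 90 degree V is 126 mm long and 45 mm wide, no wider than the long roll, so that the roll's sides stay free for fingers along its whole length; a stop plate 50 mm tall closes the foot.
- bare_core: Bystander: brown cardboard tube, diameter 32 mm, 90 mm high, upright in a carton cell. Origin under its centre.
- stub_roll: Bystander: stub of a paper roll, diameter 39 mm, 75 mm high, upright in a carton cell. Origin under its centre.
- spray_bottle: Bystander: plastic bottle, diameter 60 mm, 165 mm high, beyond the rest. Origin under its centre.
- mug: Bystander: white mug, diameter 76 mm, 90 mm high, handle at its +y. Origin under its centre.
- stapler: Bystander: stapler 145 mm long (its x), 34 mm wide, 54 mm high, on the robot's side of the carton. Origin under its centre.
- scanner: Bystander: hand scanner lying flat, about 185 mm long (its x), 65 mm wide, 35 mm high, outside the cradles. Origin under its middle.
There are look-alikes about, which are no part of the job. What is shaped like the part that bears short_roll_center but purple or red is not meant.

How it is judged (in metres and radians):
On the way, in this order (a step that is already met when the one before it is completed fails the run):
1. the short roll lies seated and released in the short cradle (distance between short_roll_center and cradle_short_seat below 0.01 m and angle between the y axis of short_roll_center and the y axis of cradle_short_seat, either way round below 0.12 rad and linear speed of short_roll below 0.02 m/s and contact force between the fingers and short_roll below 0.1 N), for 0.2 s.
2. the long roll lies seated and released in the long cradle (distance between long_roll_center and cradle_long_seat below 0.01 m and angle between the z axis of long_roll_center and the y axis of cradle_long_seat, either way round below 0.12 rad and linear speed of long_roll below 0.02 m/s and contact force between the fingers and long_roll below 0.1 N), for 0.2 s.
At the end, for the whole second after the job is handed in: Short roll in the short cradle and long roll in the long cradle, each with its centre within 10 mm of the seat point, its axis within 0.12 rad of the cradle's, at rest (under 0.02 m/s) and released (all of step 1 and all of step 2); the robot touches nothing.
It fails at once if the long roll drops or rolls about freely (over 0.5 m/s with the fingers off it) (linear speed of long_roll above 0.5 m/s and contact force between the fingers and long_roll below 0.05 N).
It fails at once if the short roll drops or rolls about freely (over 0.5 m/s with the fingers off it) (linear speed of short_roll above 0.5 m/s and contact force between the fingers and short_roll below 0.05 N).
It fails at once if a bystander in the carton is moved more than 40 mm (distance of any of bare_core, stub_roll from where it was at the start of the episode above 0.04 m).
It fails at once if a bystander on the desk is moved more than 40 mm (distance of any of spray_bottle, mug, stapler, scanner from where it was at the start of the episode above 0.04 m).
It also fails if it takes over 62 s, if anything falls off the work surface, if the arm or the gripper's body presses on something with over 40 N, if the wrist force passes 120 N, or if a joint passes its speed limit or range.

## Working session

There is one attempt and no reset: what is moved stays moved. The work goes in short steps, Python scripts to look and compute and a shell command to move; the robot and the scene stay as the last step left them, time stands still between calls to the robot, and variables do not carry over. Pictures are saved under pics/ and viewed, at most 10 in all, crops included, and the job is handed in when it is done.

```bash
mkdir -p pics
cat > h.py <<'E'
import numpy as np, cv2
from rig import *
def px2w(c,u,v,d=None):
    u=float(u);v=float(v)
    if d is None:
        p=c["depth"][max(0,int(v)-1):int(v)+2,max(0,int(u)-1):int(u)+2]; p=p[p>0]; d=float(np.median(p)) if p.size else 0
    P=np.array([(u-c["cx"])/c["fx"]*d,-(v-c["cy"])/c["fy"]*d,-d,1])
    return (np.linalg.inv(c["camera_from_world"])@P)[:3]
def cloud(c):
    d=c["depth"]; v,u=np.mgrid[:d.shape[0],:d.shape[1]]
    P=np.stack([(u-c["cx"])/c["fx"]*d,-(v-c["cy"])/c["fy"]*d,-d,np.ones_like(d)],-1)
    return P@np.linalg.inv(c["camera_from_world"]).T[:,:3]
def ray(c,u,v,z):
    a=px2w(c,u,v,100.);b=px2w(c,u,v,1000.); return a+(b-a)*(z-a[2])/(b[2]-a[2])
E
python3 - <<'E'
from h import *
import pickle
s=sense();print(s)
for n in("top","side"):
    c=capture(n);pickle.dump(c,open(n+".pkl","wb"))
    cv2.imwrite(f"pics/{n}0.png",c["color"][:,:,::-1]); print(n,{k:c[k] for k in c if k not in("color","depth")}.keys())
    print(np.linalg.inv(c["camera_from_world"]).round(2).tolist(),c["fx"])
    for q in["long_roll_center","short_roll_center","cradle_long_seat","cradle_short_seat","rest_axis","carton","cradle_long","cradle_short","rest"]:
        for r in place_of(q,n)[:3]:
            u,v=r["centre"]; print(q,round(r["conf"],2),[round(u),round(v)],px2w(c,u,v).round())
E
```

```text
{'time_s': 0.0, 'joints': array([-1.53638140e+00,  3.13450570e-01,  1.49841973e+00,  1.99367314e-05,
        1.33096433e+00, -2.23412605e-01]), 'dq': array([-0.00183736,  0.00101342, -0.00138641,  0.0010856 , -0.00085553,
        0.0001101 ]), 'tau': array([ 1.51869466e-03, -4.12267470e+01, -2.59741062e+01, -8.39219774e-05,
        4.20039738e-03,  1.05917263e-05]), 'eef_pos': array([ 133.84301805, -507.40385202,  230.74130316]), 'ee_rot': array([-6.17305233e-04,  9.91702236e-01,  1.28554620e-01,  6.82338607e-05]), 'force': array([ 0.22427405, -0.23677186, -0.02517041]), 'wrist_torque': array([-0.00815299,  0.00375389, -0.01198229]), 'grip_force': 0.0, 'grip_width': 1.004084797317767}
top dict_keys(['fx', 'fy', 'cx', 'cy', 'camera_from_world'])
[[-0.01, 0.99, -0.13, 417.44], [-1.0, -0.01, 0.04, -40.91], [0.03, 0.13, 0.99, 980.66], [0.0, 0.0, 0.0, 1.0]] 363.286375596422
long_roll_center 0.74 [160, 192] [562. 315. 117.]
short_roll_center 0.96 [402, 235] [ 457. -276.   57.]
short_roll_center 0.84 [368, 285] [ 332. -186.   40.]
short_roll_center 0.83 [415, 290] [ 316. -306.   41.]
cradle
[... 489 characters left out ...]
9, 0.12, -0.12, 373.19], [-0.17, -0.65, 0.74, 1012.07], [0.01, 0.75, 0.66, 1024.31], [0.0, 0.0, 0.0, 1.0]] 459.4904679167137
long_roll_center 0.94 [289, 304] [568. 364.  97.]
short_roll_center 0.73 [400, 171] [ 328. -296.   35.]
short_roll_center 0.71 [385, 222] [359. -23.  38.]
short_roll_center 0.7 [365, 171] [ 446. -245.   55.]
cradle_long_seat 0.63 [364, 168] [ 451. -262.   56.]
cradle_short_seat 0.66 [325, 165] [ 599. -314.   10.]
rest_axis 0.96 [335, 203] [525. -76.  46.]
carton 0.83 [303, 302] [541. 339.  75.]
carton 0.49 [353, 146] [ 512. -448.   13.]
cradle_long 0.88 [366, 178] [ 441. -240.   32.]
cradle_short 0.89 [318, 175] [ 610. -243.   17.]
rest 0.86 [336, 226] [504.  40.  57.]
```

Run:
```python
import cv2
a=cv2.imread("pics/top0.png");cv2.imwrite("pics/top0c.png",cv2.resize(a[110:350,100:500],(800,480),interpolation=cv2.INTER_CUBIC))
```

```text
(no output)
```

View pics/top0c.png

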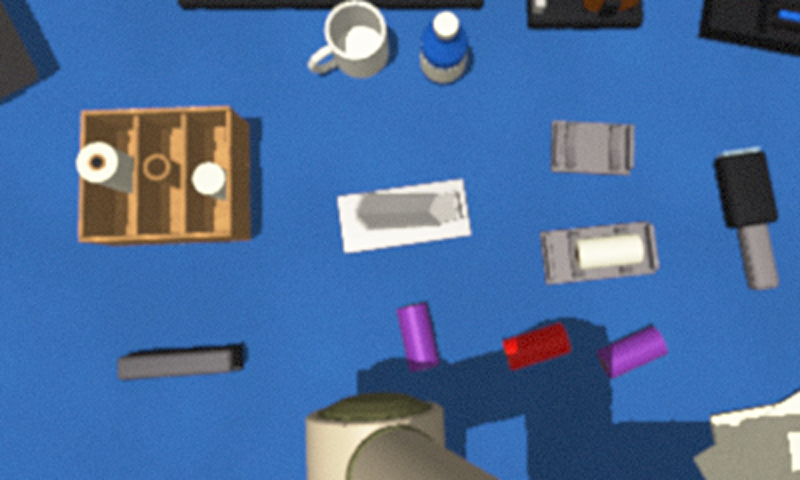

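View pics/side0.png

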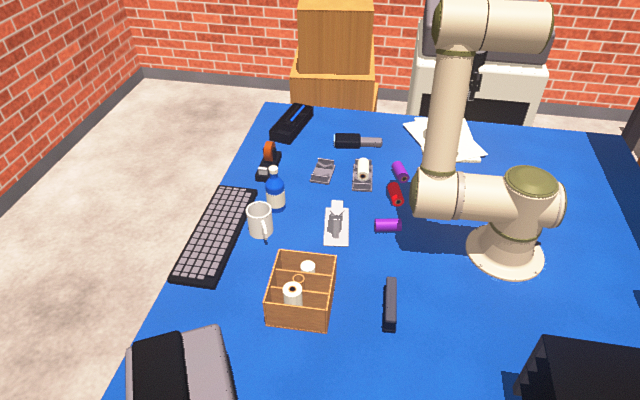

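The short-roll candidates in the top image are white (405,235), purple (309,278), red (368,282) and purple (416,286). The white one, lying in the long (nearer) cradle, is the one meant; purple and red are excluded, and the enlarged crop confirms this. The long roll is in the +y cell at (148,190), the empty short cradle is at (396,183), and the rest is at (303,218).

Run:
```python
from h import *
import pickle
c=pickle.load(open("top.pkl","rb"));W=cloud(c);s=pickle.load(open("side.pkl","rb"));S=cloud(s)
def box(name,W,m):
    p=W[m]; r=cv2.minAreaRect(p[:,:2].astype(np.float32)); print(name,len(p),"c",np.round(r[0],1),"size",np.round(r[1],1),"ang",round(r[2],1),"z",np.percentile(p[:,2],[2,50,98]).round(1))
hsv=cv2.cvtColor(c["color"],cv2.COLOR_RGB2HSV)
notblue=~((hsv[...,0]>95)&(hsv[...,0]<125)&(hsv[...,1]>120))
def reg(u0,u1,v0,v1):
    m=np.zeros(notblue.shape,bool); m[v0:v1,u0:u1]=1
    return m
z=W[...,2]
print("desk z",np.median(z[300:310,200:240]))
box("longcr",W,reg(365,432,218,254)&notblue)
box("shortcr",W,reg(370,422,165,200)&notblue)
white=(hsv[...,1]<70)&(hsv[...,2]>200)
box("shortroll",W,reg(384,426,222,248)&white&(z>35))
box("rest",W,reg(265,338,195,240)&notblue)
box("longroll top",W,reg(134,165,175,210)&(z>117))
box("carton",W,reg(135,235,160,235)&(z>88)&(z<112))
np.set_printoptions(linewidth=200,suppress=True)
m=reg(265,338,195,240)&notblue&(z>3)
# rest: heights along its length
p=W[m]
for y in range(-110,80,10):
    q=p[abs(p[:,1]-y)<5]; 
    if len(q): k=q[q[:,2].argmax()]; print(y,len(q),k.round(0),np.percentile(q[:,2],[10,50]).round(0))
```

```text
desk z 1.2688962231395067
longcr 1544 c [ 449.8 -200.6] size [ 72.9 324. ] ang 5.2 z [ 0.7 21.6 59.6]
shortcr 1080 c [ 550.5 -176.1] size [114.6 361.6] ang 27.0 z [ 1.3 12.2 35.8]
shortroll 427 c [ 446.1 -180.9] size [ 36.  284.4] ang 5.8 z [46.7 55.6 60.5]
rest 1957 c [483.3 -21.3] size [135.9 175.6] ang 7.6 z [-1.000e-01  9.000e+00  1.149e+02]
longroll top 336 c [485.6 164.6] size [430.7  44.8] ang 65.7 z [119.4 125.8 129.5]
carton 1015 c [555.4 280.9] size [160.6 181.7] ang 1.4 z [ 88.3  98.8 106. ]
-110 3 [ 499. -105.    4.] [3. 3.]
-100 61 [520. -97.  11.] [4. 7.]
-90 96 [500. -86.  57.] [5. 7.]
-80 110 [523. -84.  55.] [ 6. 44.]
-70 105 [517. -74.  46.] [ 6. 35.]
-60 108 [494. -56.  41.] [ 5. 26.]
-50 114 [493. -48.  50.] [ 5. 24.]
-40 117 [417. -41. 981.] [ 6. 38.]
-30 108 [492. -25.  72.] [ 7. 48.]
-20 114 [489. -15.  80.] [ 6. 56.]
-10 116 [488.  -6.  91.] [ 6. 66.]
0 102 [487.   3. 101.] [ 6. 78.]
10 120 [487.  15. 113.] [ 6. 88.]
20 124 [486.  19. 120.] [ 6. 98.]
30 107 [522.  28. 121.] [  6. 105.]
40 57 [513.  36. 113.] [5. 9.]
50 95 [463.  50.  12.] [5. 7.]
60 112 [461.  58.  12.] [5. 7.]
70 23 [525.  69.  10.] [4. 7.]
```

Run:
```python
from h import *
import pickle
c=pickle.load(open("top.pkl","rb"));W=cloud(c);z=W[...,2].copy()
hsv=cv2.cvtColor(c["color"],cv2.COLOR_RGB2HSV)
ok=(c["depth"]>0)&(z<300)
notblue=~((hsv[...,0]>95)&(hsv[...,0]<125)&(hsv[...,1]>120))&ok
white=(hsv[...,1]<70)&(hsv[...,2]>200)&ok
def reg(u0,u1,v0,v1):
    m=np.zeros(ok.shape,bool); m[v0:v1,u0:u1]=1; return m
def box(name,m):
    m=cv2.morphologyEx(m.astype(np.uint8),cv2.MORPH_OPEN,np.ones((2,2)))>0
    p=W[m]; r=cv2.minAreaRect(p[:,:2].astype(np.float32)); print(name,len(p),"c",np.round(r[0],1),"size",np.round(r[1],1),"ang",round(r[2],1),"med",np.median(p,0).round(1))
box("longcr",reg(365,432,218,254)&notblue)
box("shortcr",reg(370,422,165,200)&notblue)
box("shortroll",reg(384,426,222,248)&white&(z>40))
box("rest",reg(265,338,195,240)&notblue&(z<14))
box("longroll top",reg(134,165,175,210)&(z>118)&ok)
box("carton",reg(135,235,160,235)&(z>92)&(z<106)&ok)
# pixel-ray outlines: base rectangles on plane
def outl(name,m,zz):
    m=cv2.morphologyEx(m.astype(np.uint8),cv2.MORPH_OPEN,np.ones((3,3)))
    v,u=np.nonzero(m); p=np.array([ray(c,a,b,zz)[:2] for a,b in zip(u,v)],np.float32); r=cv2.minAreaRect(p); print(name,np.round(r[0],1),np.round(r[1],1),round(r[2],1))
outl("longcr@20",reg(365,432,218,254)&notblue,20)
outl("shortcr@20",reg(370,422,165,200)&notblue,20)
outl("rest@5",reg(265,338,195,240)&notblue,5)
outl("shortroll@45",reg(384,426,222,248)&white&(z>38),45)
outl("longtop@125",reg(134,165,175,210)&(z>118)&ok,125)
```

```text
longcr 1536 c [ 447.  -202.3] size [ 72.1 326.6] ang 4.9 med [ 451.9 -275.7   21.6]
shortcr 1076 c [ 548.4 -178.1] size [113.2 362.1] ang 26.3 med [ 595.2 -278.5   12.1]
shortroll 422 c [ 446.3 -189.2] size [ 35.9 300. ] ang 4.2 med [ 453.6 -285.2   55.5]
rest 1067 c [482.3 -24.1] size [133.1 175.1] ang 7.9 med [488.8 -21.1   6.6]
longroll top 327 c [504.2 156. ] size [427.9  45.2] ang 72.2 med [561.9 335.8 125.6]
carton 797 c [538.4 171.8] size [453.4 184.5] ang 82.5 med [554.8 285.5  94.6]
longcr@20 [ 456.2 -277.7] [ 71.1 155.3] 5.0
shortcr@20 [ 597.5 -274.2] [114.4  71.5] 86.8
rest@5 [510.1 -17.8] [ 81.7 174.9] 7.4
shortroll@45 [ 456.2 -285.5] [36.1 81. ] 4.0
longtop@125 [563.8 339.2] [45.8 46.2] 2.4
```

```bash
python3 -m jog '[{"az":-0.175},{"az":-0.175},{"az":-0.175},{"az":-0.175},{"az":-0.175}]' 60 | tail -c 300; python3 -m jog '[{"az":-0.175},{"az":-0.175},{"az":-0.175},{"tx":24,"ty":42},{"tx":24,"ty":42}]' >/dev/null;  python3 -m jog '[{"tx":25,"ty":43},{"tx":25,"ty":43},{"tx":25,"ty":43},{"tx":25,"ty":43},{"tx":24,"ty":42}]' >/dev/null; python3 -m jog '[{"tx":24,"ty":42},{"tx":0}]'
cat >> h.py <<'E'
from scipy.spatial.transform import Rotation as Ro
def tool(s=None):
    s=s or sense(); q=s["ee_rot"]; return Ro.from_quat([q[1],q[2],q[3],q[0]]).as_matrix(), np.array(s["eef_pos"])
def wcap(name=None):
    R,t=tool(); c=capture("wrist"); c["R"]=R; c["t"]=t
    if name: cv2.imwrite(f"pics/{name}.png",c["color"][:,:,::-1])
    d=c["depth"]; v,u=np.mgrid[:400,:640]; x=(u-c["cx"]);y=(v-c["cy"])
    th=np.hypot(x/c["fx"],y/c["fy"]); ph=np.arctan2(y/c["fy"],x/c["fx"]); k=np.tan(np.minimum(th,1.5))
    P=np.stack([k*np.cos(ph)*d,-k*np.sin(ph)*d,-d,np.ones_like(d)],-1)
    c["T"]=(P@c["mount"].T)[...,:3]   # tool coords
    c["W"]=c["T"]@R.T+t; c["ok"]=(d>0)&(th<1.3)
    return c
E
python3 - <<'E'
from h import *
import pickle
c=wcap("w1");pickle.dump(c,open("w1.pkl","wb"))
R,t=tool();print(R.round(3),t.round(1),sense()["joints"].round(3));print(c["mount"].round(3),c["fx"],c["cx"],c["cy"])
for q in["short_roll_center","cradle_long","cradle_long_seat","cradle_short_seat","cradle_short"]:
    for r in place_of(q,"wrist")[:2]:
        u,v=r["centre"];print(q,round(r["conf"],2),[round(u),round(v)],c["W"][int(v),int(u)].round(1))
E
```

```text
[[ 0.967  0.255 -0.   ]
 [ 0.255 -0.967  0.   ]
 [-0.    -0.    -1.   ]] [ 133.9 -507.7  231.3] [-1.536  0.313  1.498 -0.     1.331 -0.223]
[[ 0.00000e+00  9.61000e-01  2.77000e-01  6.95770e+01]
 [ 1.00000e+00 -0.00000e+00  1.00000e-03  5.69000e-01]
 [ 1.00000e-03  2.77000e-01 -9.61000e-01 -1.42958e+02]
 [ 0.00000e+00  0.00000e+00  0.00000e+00  1.00000e+00]] 309.70691628693146 320.39545744766986 205.74917761141242schema error: expected keys tx, ty, tz, ax, ay, az, jaw
schema error: expected keys tx, ty, tz, ax, ay, az, jaw
schema error: expected keys tx, ty, tz, ax, ay, az, jaw
schema error: expected keys tx, ty, tz, ax, ay, az, jaw
```

View pics/w1.png

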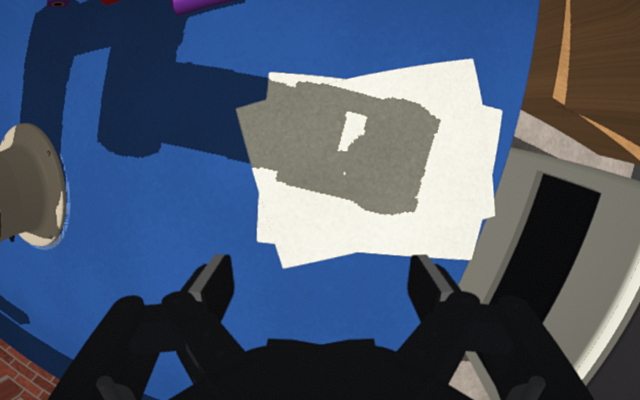

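The picture shows the start position: papers ahead and the open fingers at the bottom. Every row needs all the keys, so the arm has not moved yet.

```bash
python3 -m jog '[{"tx":0,"ty":0,"tz":0,"ax":0,"ay":0,"az":-0.175,"jaw":-1},{"tx":0,"ty":0,"tz":0,"ax":0,"ay":0,"az":-0.175,"jaw":-1},{"tx":0,"ty":0,"tz":0,"ax":0,"ay":0,"az":-0.175,"jaw":-1},{"tx":0,"ty":0,"tz":0,"ax":0,"ay":0,"az":-0.175,"jaw":-1},{"tx":0,"ty":0,"tz":0,"ax":0,"ay":0,"az":-0.175,"jaw":-1}]' 60
python3 -m jog '[{"tx":0,"ty":0,"tz":0,"ax":0,"ay":0,"az":-0.175,"jaw":-1},{"tx":0,"ty":0,"tz":0,"ax":0,"ay":0,"az":-0.175,"jaw":-1},{"tx":0,"ty":0,"tz":0,"ax":0,"ay":0,"az":-0.175,"jaw":-1},{"tx":24,"ty":42,"tz":0,"ax":0,"ay":0,"az":0,"jaw":-1},{"tx":24,"ty":42,"tz":0,"ax":0,"ay":0,"az":0,"jaw":-1}]'
python3 -m jog '[{"tx":25,"ty":43,"tz":0,"ax":0,"ay":0,"az":0,"jaw":-1},{"tx":25,"ty":43,"tz":0,"ax":0,"ay":0,"az":0,"jaw":-1},{"tx":25,"ty":43,"tz":0,"ax":0,"ay":0,"az":0,"jaw":-1},{"tx":25,"ty":43,"tz":0,"ax":0,"ay":0,"az":0,"jaw":-1},{"tx":24,"ty":42,"tz":0,"ax":0,"ay":0,"az":0,"jaw":-1}]'
python3 -m jog '[{"tx":24,"ty":42,"tz":0,"ax":0,"ay":0,"az":0,"jaw":-1},{"tx":0,"ty":0,"tz":0,"ax":0,"ay":0,"az":0,"jaw":-1}]'
python3 - <<'E'
from h import *
import pickle
c=wcap("w2");pickle.dump(c,open("w2.pkl","wb"))
R,t=tool();print(R.round(3),t.round(1),sense()["joints"].round(3))
for q in["short_roll_center","cradle_long","cradle_long_seat","cradle_short_seat","cradle_short"]:
    for r in place_of(q,"wrist")[:2]:
        u,v=r["centre"];print(q,round(r["conf"],2),[round(u),round(v)],c["W"][int(v),int(u)].round(1))
E
```

```text
time_s: 1.92
eef_pos: [133.8, -507.7, 231.3]
ee_rot: [-0.0, 0.842, 0.539, 0.0]
force: [0.1, 0.6, -0.5]
grip_width: 1.003
grip_force: 0.0
time_s: 2.55
eef_pos: [214.1, -451.9, 231.2]
ee_rot: [0.0, 0.676, 0.737, 0.0]
force: [0.3, -0.7, 0.3]
grip_width: 0.999
grip_force: 0.0
time_s: 3.18
eef_pos: [417.0, -309.3, 231.5]
ee_rot: [0.0, 0.676, 0.737, -0.0]
force: [0.3, -0.7, -0.2]
grip_width: 1.003
grip_force: 0.0
time_s: 3.42
eef_pos: [457.3, -281.0, 231.1]
ee_rot: [-0.0, 0.674, 0.739, 0.0]
force: [-0.6, -0.0, -0.4]
grip_width: 0.998
grip_force: 0.0
[[-0.089  0.996 -0.   ]
 [ 0.996  0.089  0.   ]
 [ 0.    -0.    -1.   ]] [ 456.1 -282.1  231.1] [-0.772  0.338  1.464 -0.     1.34  -0.862]
short_roll_center 0.94 [323, 183] [ 459.2 -277.4   57.7]
short_roll_center 0.93 [212, 196] [ 331.9 -306.6   37.1]
cradle_short_seat 0.73 [446, 187] [ 615.2 -276.6   10.9]
cradle_short_seat 0.57 [435, 183] [ 600.7 -273.1   10.2]
cradle_short 0.95 [436, 182] [ 601.7 -270.5   10.1]
```

View pics/w2.png

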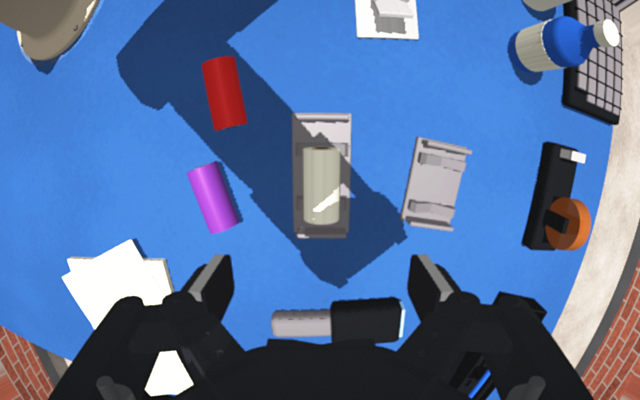

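The wrist view shows the white short roll in the long cradle at (322,187), the short cradle at (436,183), a red look-alike at (224,92) and a purple one at (213,197).

Run:
```python
from h import *
import pickle
c=pickle.load(open("w2.pkl","rb"));W=c["W"];z=W[...,2]
def fit(n,u0,u1,v0,v1,lo,hi):
    m=np.zeros(z.shape,np.uint8);m[v0:v1,u0:u1]=1;m&=(c["ok"]&(z>lo)&(z<hi)).astype(np.uint8)
    k,l,st,_=cv2.connectedComponentsWithStats(m); i=1+st[1:,4].argmax(); p=W[l==i]
    r=cv2.minAreaRect(p[:,:2].astype(np.float32));print(n,len(p),np.round(r[0],1),np.round(r[1],1),round(r[2],1),"z",np.percentile(p[:,2],[5,50,95]).round(1))
    return p
print("desk",np.median(z[250:270,300:330]))
fit("long",280,365,100,250,6,80)
fit("short",392,482,128,240,6,80)
p=fit("roll",290,350,130,235,46,70)
m=p[:,2]>54;v=p[m]; q=np.cov(v[:,:2].T);w,e=np.linalg.eigh(q);print(e[:,1],np.degrees(np.arctan2(*e[::-1,1])))
```

```text
desk 0.16581332790968872
long 7183 [ 457.6 -277.2] [ 70.  147.1] 5.1 z [ 9.3 26.4 57.2]
short 4473 [ 600.4 -273.7] [108.9  71.2] 87.5 z [ 9.  11.  33.9]
roll 2453 [ 458.4 -282.5] [36.5 81.6] 4.6 z [48.  55.2 57.8]
[-0.08421416  0.99644768] 94.83083753753746
```

```bash
python3 -m jog '[{"tx":-0.5,"ty":2,"tz":55,"ax":0,"ay":0,"az":0,"jaw":-1},{"tx":0,"ty":0,"tz":55,"ax":0,"ay":0,"az":0,"jaw":-1},{"tx":0,"ty":0,"tz":50,"ax":0,"ay":0,"az":0,"jaw":-1},{"tx":0,"ty":0,"tz":35,"ax":0,"ay":0,"az":0,"jaw":-1},{"tx":0,"ty":0,"tz":19,"ax":0,"ay":0,"az":0,"jaw":-1}]' 40
python3 -m jog '[{"tx":0,"ty":0,"tz":0,"ax":0,"ay":0,"az":0,"jaw":-0.3},{"tx":0,"ty":0,"tz":0,"ax":0,"ay":0,"az":0,"jaw":1},{"tx":0,"ty":0,"tz":0,"ax":0,"ay":0,"az":0,"jaw":1},{"tx":0,"ty":0,"tz":0,"ax":0,"ay":0,"az":0,"jaw":1},{"tx":0,"ty":0,"tz":0,"ax":0,"ay":0,"az":0,"jaw":1}]' 40
```

```text
time_s: 4.35
eef_pos: [456.5, -283.3, 15.6]
ee_rot: [-0.001, 0.676, 0.737, 0.0]
force: [0.2, -0.4, -0.1]
grip_width: 1.0
grip_force: 0.0
time_s: 4.97
eef_pos: [458.7, -284.0, 18.8]
ee_rot: [0.002, 0.676, 0.737, 0.0]
force: [3.4, 0.6, 7.2]
grip_width: 0.454
grip_force: 40.7
```

```bash
python3 -m jog '[{"tx":0,"ty":0,"tz":-10,"ax":0,"ay":0,"az":0,"jaw":1},{"tx":0,"ty":0,"tz":-25,"ax":0,"ay":0,"az":0,"jaw":1},{"tx":0,"ty":0,"tz":-35,"ax":0,"ay":0,"az":0.065,"jaw":1},{"tx":0,"ty":0,"tz":0,"ax":0,"ay":0,"az":0.065,"jaw":1},{"tx":4,"ty":35,"tz":0,"ax":0,"ay":0,"az":0,"jaw":1}]'
python3 -m jog '[{"tx":4,"ty":45,"tz":0,"ax":0,"ay":0,"az":0,"jaw":1},{"tx":4,"ty":40,"tz":0,"ax":0,"ay":0,"az":0,"jaw":1},{"tx":3,"ty":21,"tz":0,"ax":0,"ay":0,"az":0,"jaw":1},{"tx":0,"ty":0,"tz":0,"ax":0,"ay":0,"az":0,"jaw":1}]'
python3 - <<'E'
from h import *
import pickle
c=wcap("w3");pickle.dump(c,open("w3.pkl","wb"));s=sense()
R,t=tool();print(R.round(3),t.round(1),s["joints"].round(3),s["force"].round(1))
E
```

```text
time_s: 5.6
eef_pos: [491.8, -281.0, 88.3]
ee_rot: [-0.0, 0.723, 0.691, -0.0]
force: [0.3, -0.7, 0.0]
grip_width: 0.458
grip_force: 40.6
time_s: 6.1
eef_pos: [599.3, -273.7, 87.1]
ee_rot: [-0.0, 0.722, 0.692, -0.0]
force: [-0.6, 0.5, -1.8]
grip_width: 0.458
grip_force: 40.7
[[ 0.042  0.999 -0.001]
 [ 0.999 -0.042  0.   ]
 [ 0.    -0.001 -1.   ]] [ 598.5 -274.    87.1] [-0.607  0.734  1.219 -0.     1.189 -0.564] [-0.8  0.3 -0.3]
```

View pics/w3.png

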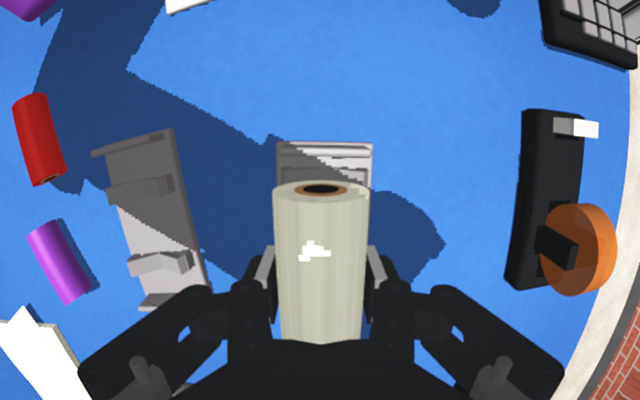

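Run:
```python
from h import *
import pickle
c=pickle.load(open("w3.pkl","rb"));T=c["T"];W=c["W"]
m=np.zeros(T.shape[:2],bool);m[185:330,272:372]=1;m&=c["ok"]&(T[...,2]>-50)&(T[...,2]<10)
p=T[m];print(len(p),np.percentile(p[:,0],[0.5,50,98,99.5]).round(1),np.percentile(p[:,2],[1,50,99]).round(1),np.percentile(p[:,1],[1,99]).round(1))
m=np.zeros(T.shape[:2],bool);m[138:182,270:380]=1;m&=c["ok"]&(W[...,2]>28)&(W[...,2]<45)
p=W[m];print("cheek",len(p),p.mean(0).round(1),p.max(0).round(1),p.min(0).round(1))
```

```text
13854 [-20.1  17.4  41.2  41.5] [-39.4 -35.7 -11.6] [-20.2  19.7]
cheek 1049 [ 603.3 -226.5   33.2] [ 633.3 -220.    36.1] [ 574.3 -246.2   28. ]
```

```bash
python3 -m jog '[{"tx":-0.5,"ty":1.5,"tz":30,"ax":0,"ay":0,"az":0,"jaw":1},{"tx":0,"ty":0,"tz":25,"ax":0,"ay":0,"az":0,"jaw":1},{"tx":0,"ty":0,"tz":8,"ax":0,"ay":0,"az":0,"jaw":1},{"tx":0,"ty":0,"tz":3,"ax":0,"ay":0,"az":0,"jaw":1},{"tx":0,"ty":0,"tz":2,"ax":0,"ay":0,"az":0,"jaw":1}]'
python3 -m jog '[{"tx":0,"ty":0,"tz":0,"ax":0,"ay":0,"az":0,"jaw":1},{"tx":0,"ty":0,"tz":0,"ax":0,"ay":0,"az":0,"jaw":1}]'
```

```text
time_s: 6.78
eef_pos: [600.8, -275.2, 20.3]
ee_rot: [0.001, 0.722, 0.692, 0.0]
force: [-0.1, -0.4, -0.8]
grip_width: 0.454
grip_force: 40.7
time_s: 7.02
eef_pos: [600.7, -274.9, 19.8]
ee_rot: [0.0, 0.722, 0.692, 0.0]
force: [-0.2, 0.2, -0.3]
grip_width: 0.458
grip_force: 40.7
```

```bash
python3 -m jog '[{"tx":0,"ty":0,"tz":1,"ax":0,"ay":0,"az":0,"jaw":1},{"tx":0,"ty":0,"tz":0,"ax":0,"ay":0,"az":0,"jaw":1}]'
python3 -m jog '[{"tx":0,"ty":0,"tz":1,"ax":0,"ay":0,"az":0,"jaw":1},{"tx":0,"ty":0,"tz":0,"ax":0,"ay":0,"az":0,"jaw":1}]'
python3 -m jog '[{"tx":0,"ty":0,"tz":1,"ax":0,"ay":0,"az":0,"jaw":1},{"tx":0,"ty":0,"tz":0,"ax":0,"ay":0,"az":0,"jaw":1}]'
```

```text
time_s: 7.28
eef_pos: [601.0, -275.1, 19.1]
ee_rot: [0.001, 0.722, 0.692, 0.0]
force: [0.9, 1.0, 4.4]
grip_width: 0.451
grip_force: 41.2
time_s: 7.52
eef_pos: [601.2, -275.1, 19.0]
ee_rot: [0.001, 0.722, 0.692, 0.0]
force: [-2.3, 2.0, 11.9]
grip_width: 0.453
grip_force: 41.9
time_s: 7.78
eef_pos: [601.2, -275.1, 18.9]
ee_rot: [0.001, 0.722, 0.692, 0.0]
force: [-4.5, 2.7, 18.0]
grip_width: 0.454
grip_force: 42.6
```

```bash
python3 -m jog '[{"tx":0,"ty":0,"tz":-2,"ax":0,"ay":0,"az":0,"jaw":1},{"tx":0,"ty":0,"tz":0,"ax":0,"ay":0,"az":0,"jaw":-0.2},{"tx":0,"ty":0,"tz":0,"ax":0,"ay":0,"az":0,"jaw":-0.6},{"tx":0,"ty":0,"tz":0,"ax":0,"ay":0,"az":0,"jaw":-1},{"tx":0,"ty":0,"tz":0,"ax":0,"ay":0,"az":0,"jaw":-1}]'
python3 -m jog '[{"tx":0,"ty":0,"tz":-20,"ax":0,"ay":0,"az":0,"jaw":-1},{"tx":0,"ty":0,"tz":-40,"ax":0,"ay":0,"az":0,"jaw":-1},{"tx":0,"ty":0,"tz":-60,"ax":0,"ay":0,"az":0,"jaw":-1},{"tx":0,"ty":0,"tz":-60,"ax":0,"ay":0,"az":0,"jaw":-1},{"tx":0,"ty":0,"tz":0,"ax":0,"ay":0,"az":0,"jaw":-1}]'
python3 - <<'E'
from h import *
import pickle
c=wcap("w4");pickle.dump(c,open("w4.pkl","wb"));W=c["W"];z=W[...,2]
R,t=tool();print(R.round(3),t.round(1))
for q in["short_roll_center"]:
    for r in place_of(q,"wrist")[:3]: print(r)
near=(abs(W[...,0]-600)<40)&(abs(W[...,1]+274)<60)&c["ok"]
for lo,hi in((46,70),(6,80)):
    p=W[near&(z>lo)&(z<hi)];r=cv2.minAreaRect(p[:,:2].astype(np.float32));print(len(p),r,np.percentile(p[:,2],[50,99]))
E
```

```text
time_s: 8.4
eef_pos: [600.5, -274.8, 18.1]
ee_rot: [-0.0, 0.722, 0.692, -0.0]
force: [-0.3, 0.4, -0.6]
grip_width: 0.993
grip_force: 0.0
time_s: 9.02
eef_pos: [602.1, -275.8, 205.6]
ee_rot: [0.006, 0.722, 0.692, 0.001]
force: [-0.6, -0.7, -0.9]
grip_width: 0.998
grip_force: 0.0
[[ 0.043  0.999  0.005]
 [ 0.999 -0.043 -0.003]
 [-0.003  0.005 -1.   ]] [ 601.1 -275.2  201.8]
{'centre': [99.4, 128.7], 'conf': 0.93}
{'centre': [318.8, 185.4], 'conf': 0.75}
{'centre': [111.0, 10.8], 'conf': 0.68}
2929 ((601.2116088867188, -273.9425048828125), (81.32711029052734, 36.88982391357422), 86.65564727783203) [55.13826936 58.43142066]
6160 ((601.1305541992188, -272.9398193359375), (106.89574432373047, 70.16696166992188), 86.91646575927734) [42.66924901 58.12649234]
```

```bash
python3 -m jog '[{"tx":0,"ty":0,"tz":-35,"ax":0,"ay":0,"az":-0.068,"jaw":-1},{"tx":45,"ty":-2,"tz":0,"ax":0,"ay":0,"az":0,"jaw":-1},{"tx":55,"ty":-2,"tz":0,"ax":0,"ay":0,"az":0,"jaw":-1},{"tx":55,"ty":-2,"tz":0,"ax":0,"ay":0,"az":0,"jaw":-1},{"tx":55,"ty":-2,"tz":0,"ax":0,"ay":0,"az":0,"jaw":-1}]'
python3 -m jog '[{"tx":55,"ty":-2,"tz":0,"ax":0,"ay":0,"az":0,"jaw":-1},{"tx":55,"ty":-2,"tz":0,"ax":0,"ay":0,"az":0,"jaw":-1},{"tx":55,"ty":-2,"tz":0,"ax":0,"ay":0,"az":0,"jaw":-1},{"tx":55,"ty":-2,"tz":0,"ax":0,"ay":0,"az":0,"jaw":-1},{"tx":55,"ty":-2,"tz":0,"ax":0,"ay":0,"az":0,"jaw":-1}]'
python3 -m jog '[{"tx":55,"ty":-2,"tz":0,"ax":0,"ay":0,"az":0,"jaw":-1},{"tx":45,"ty":-2,"tz":0,"ax":0,"ay":0,"az":0,"jaw":-1},{"tx":30,"ty":0,"tz":0,"ax":0,"ay":0,"az":0,"jaw":-1},{"tx":0,"ty":0,"tz":0,"ax":0,"ay":0,"az":0,"jaw":-1}]'
python3 - <<'E'
from h import *
import pickle
c=wcap("w5");pickle.dump(c,open("w5.pkl","wb"));W=c["W"];z=W[...,2]
R,t=tool();print(R.round(3),t.round(1),sense()["joints"].round(3))
near=(abs(W[...,0]-564)<40)&(abs(W[...,1]-339)<40)&c["ok"]
p=W[near&(z>115)&(z<140)];r=cv2.minAreaRect(p[:,:2].astype(np.float32));print("roll",len(p),r,np.percentile(p[:,2],[2,50,98]))
near=(abs(W[...,0]-555)<100)&(abs(W[...,1]-281)<110)&c["ok"]
p=W[near&(z>93)&(z<106)];r=cv2.minAreaRect(p[:,:2].astype(np.float32));print("carton",len(p),r)
E
```

```text
time_s: 9.75
eef_pos: [586.4, -63.2, 232.1]
ee_rot: [-0.001, 0.698, 0.716, -0.001]
force: [0.7, 0.4, 0.4]
grip_width: 1.002
grip_force: 0.0
time_s: 10.38
eef_pos: [569.5, 211.2, 232.1]
ee_rot: [-0.001, 0.698, 0.716, -0.001]
force: [1.0, -0.0, -0.3]
grip_width: 1.002
grip_force: 0.0
time_s: 10.88
eef_pos: [562.2, 340.9, 231.6]
ee_rot: [-0.001, 0.697, 0.717, -0.001]
force: [0.1, 0.4, 0.2]
grip_width: 1.001
grip_force: 0.0
[[-0.026  1.    -0.002]
 [ 1.     0.026 -0.001]
 [-0.001 -0.002 -1.   ]] [562.7 339.5 231.9] [ 0.365  0.619  1.035 -0.     1.491  0.339]
roll 2353 ((566.3778076171875, 339.4429626464844), (45.98268127441406, 45.9057731628418), 40.67924499511719) [120.22170504 125.37841227 126.80658639]
carton 4243 ((557.2039184570312, 281.1870422363281), (161.07620239257812, 180.0641632080078), 1.6640681028366089)
```

View pics/w5.png

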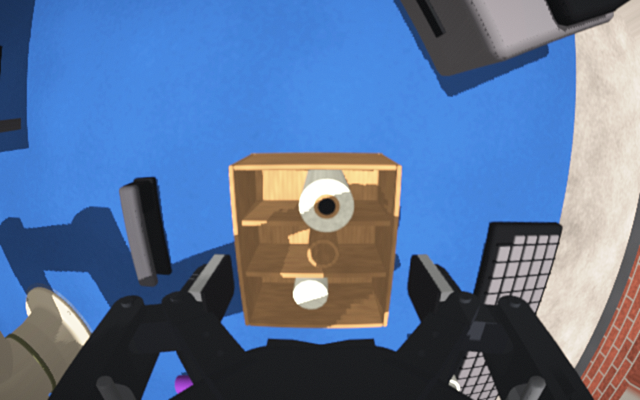

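The picture shows the long roll at (326,205) in the end cell, the core at (322,253) and the stub at (310,294). The long roll's height and diameter match the description.

```bash
python3 -m jog '[{"tx":0,"ty":3.5,"tz":30,"ax":0,"ay":0,"az":0,"jaw":-0.5},{"tx":0,"ty":0,"tz":40,"ax":0,"ay":0,"az":0,"jaw":-0.5},{"tx":0,"ty":0,"tz":40,"ax":0,"ay":0,"az":0,"jaw":-0.5},{"tx":0,"ty":0,"tz":30,"ax":0,"ay":0,"az":0,"jaw":-0.5},{"tx":0,"ty":0,"tz":18,"ax":0,"ay":0,"az":0,"jaw":-0.5}]' 80
python3 -m jog '[{"tx":0,"ty":0,"tz":0,"ax":0,"ay":0,"az":0,"jaw":-0.2},{"tx":0,"ty":0,"tz":0,"ax":0,"ay":0,"az":0,"jaw":1},{"tx":0,"ty":0,"tz":0,"ax":0,"ay":0,"az":0,"jaw":1},{"tx":0,"ty":0,"tz":0,"ax":0,"ay":0,"az":0,"jaw":1},{"tx":0,"ty":0,"tz":0,"ax":0,"ay":0,"az":0,"jaw":1}]' 80
python3 - <<'E'
from h import *
R,t=tool();print(R.round(3),t.round(1),sense()["joints"].round(3))
E
```

```text
time_s: 11.55
eef_pos: [566.4, 338.0, 73.6]
ee_rot: [-0.0, 0.699, 0.715, -0.001]
force: [-0.5, -0.6, 0.6]
grip_width: 0.745
grip_force: 0.0
time_s: 12.18
eef_pos: [566.9, 339.7, 76.1]
ee_rot: [0.0, 0.698, 0.716, 0.001]
force: [-0.8, -1.7, 3.6]
grip_width: 0.52
grip_force: 81.4
[[-0.025  1.     0.001]
 [ 1.     0.025  0.   ]
 [ 0.     0.001 -1.   ]] [566.9 339.7  76.1] [ 0.363  0.751  1.22  -0.     1.169  0.338]
```

Run:
```python
from h import *
import pickle
for n in("top","side"):
    c=pickle.load(open(n+".pkl","rb"));W=cloud(c);z=W[...,2];ok=c["depth"]>0
    hsv=cv2.cvtColor(c["color"],cv2.COLOR_RGB2HSV)
    blue=(hsv[...,0]>95)&(hsv[...,0]<125)&(hsv[...,1]>120)
    near=(abs(W[...,0]-510)<60)&(abs(W[...,1]+18)<110)&ok
    for nm,m in(("base",near&~blue&(z<12)&(z>-5)),("all",near&~blue&(z<140)),("trough",near&(z>20)&(z<140))):
        k,l,st,_=cv2.connectedComponentsWithStats(m.astype(np.uint8),connectivity=8);i=1+st[1:,4].argmax();p=W[l==i]
        r=cv2.minAreaRect(p[:,:2].astype(np.float32));print(n,nm,len(p),np.round(r[0],1),np.round(r[1],1),round(r[2],1),p[:,2].max().round())
c=pickle.load(open("w2.pkl","rb"));print("w2 n/a")
```

```text
top base 1077 [510.1 -17.7] [ 81.9 175.6] 7.6 12.0
top all 1944 [510.1 -17.7] [ 81.9 175.6] 7.6 121.0
top trough 864 [509.1 -24.5] [ 44.1 129.2] 7.0 121.0
side base 741 [512.3 -18.4] [ 77.8 183.4] 7.8 12.0
side all 1063 [513.7 -28.5] [ 77.8 203.8] 7.8 120.0
side trough 293 [509.9 -22.1] [ 41.6 132.9] 7.2 120.0
w2 n/a
```

```bash
python3 -m jog '[{"tx":0,"ty":0,"tz":-12,"ax":0,"ay":0,"az":0,"jaw":1},{"tx":0,"ty":0,"tz":-30,"ax":0,"ay":0,"az":0,"jaw":1},{"tx":0,"ty":0,"tz":-40,"ax":0,"ay":0,"az":0,"jaw":1},{"tx":0,"ty":0,"tz":-40,"ax":0,"ay":0,"az":0,"jaw":1},{"tx":0,"ty":0,"tz":-28,"ax":0,"ay":0,"az":0,"jaw":1}]'
```

```text
time_s: 12.8
eef_pos: [566.8, 339.6, 228.1]
ee_rot: [0.0, 0.698, 0.716, 0.001]
force: [0.1, 1.1, -1.3]
grip_width: 0.523
grip_force: 81.7
```

```bash
python3 -m jog '[{"tx":0,"ty":0,"tz":0,"ax":0,"ay":0,"az":-0.105,"jaw":1},{"tx":-30,"ty":-8,"tz":0,"ax":0,"ay":0,"az":0,"jaw":1},{"tx":-48,"ty":-12,"tz":0,"ax":0,"ay":0,"az":0,"jaw":1},{"tx":-48,"ty":-12,"tz":0,"ax":0,"ay":0,"az":0,"jaw":1},{"tx":-48,"ty":-12,"tz":0,"ax":0,"ay":0,"az":0,"jaw":1}]'
python3 -m jog '[{"tx":-48,"ty":-12,"tz":0,"ax":0,"ay":0,"az":0,"jaw":1},{"tx":-48,"ty":-12,"tz":0,"ax":0,"ay":0,"az":0,"jaw":1},{"tx":-48,"ty":-12,"tz":0,"ax":0,"ay":0,"az":0,"jaw":1},{"tx":-48,"ty":-12,"tz":0,"ax":0,"ay":0,"az":0,"jaw":1},{"tx":-30,"ty":-9,"tz":0,"ax":0,"ay":0,"az":0,"jaw":1}]'
python3 -m jog '[{"tx":0,"ty":0,"tz":0,"ax":0,"ay":-0.157,"az":0,"jaw":1},{"tx":0,"ty":0,"tz":0,"ax":0,"ay":-0.157,"az":0,"jaw":1},{"tx":0,"ty":0,"tz":0,"ax":0,"ay":-0.157,"az":0,"jaw":1},{"tx":0,"ty":0,"tz":0,"ax":0,"ay":-0.157,"az":0,"jaw":1},{"tx":0,"ty":0,"tz":0,"ax":0,"ay":-0.157,"az":0,"jaw":1}]'
python3 -m jog '[{"tx":0,"ty":0,"tz":0,"ax":0,"ay":0,"az":0,"jaw":1},{"tx":0,"ty":0,"tz":0,"ax":0,"ay":0,"az":0,"jaw":1}]'
python3 - <<'E'
from h import *
import pickle
c=wcap();pickle.dump(c,open("w6.pkl","wb"))
R,t=tool();print(R.round(3),t.round(1),sense()["joints"].round(3))
# held roll in tool frame
T=c["T"];m=c["ok"]&(abs(T[...,1])<30)&(T[...,0]>5)&(T[...,0]<40)&(abs(T[...,2]-10)<100)
p=T[m];print("roll tool",len(p),np.percentile(p,[1,50,99],axis=0).round(1))
W=c["W"];near=(abs(W[...,0]-511)<60)&(abs(W[...,1]+18)<110)&c["ok"]&(W[...,2]>20)&(W[...,2]<130)
p=W[near];print(len(p))
y=np.array([-.129,.992]);
for sname,mm in(("trough",near),):
    q=W[mm];r=cv2.minAreaRect(q[:,:2].astype(np.float32));print(sname,r)
E
```

```text
time_s: 13.42
eef_pos: [545.2, 159.8, 226.0]
ee_rot: [0.0, 0.66, 0.752, 0.0]
force: [0.9, -0.2, -0.9]
grip_width: 0.526
grip_force: 81.9
time_s: 14.05
eef_pos: [517.5, -68.2, 226.0]
ee_rot: [0.0, 0.66, 0.751, 0.0]
force: [-0.5, 0.3, -2.3]
grip_width: 0.52
grip_force: 81.9
time_s: 14.68
eef_pos: [518.1, -65.9, 226.5]
ee_rot: [0.29, 0.609, 0.693, -0.253]
force: [-0.4, -1.2, -1.9]
grip_width: 0.525
grip_force: 81.6
time_s: 14.92
eef_pos: [518.1, -66.5, 226.0]
ee_rot: [0.287, 0.61, 0.694, -0.251]
force: [0.2, 0.1, -1.2]
grip_width: 0.528
grip_force: 81.6
[[-0.09   0.992  0.092]
 [ 0.703  0.128 -0.699]
 [-0.705  0.002 -0.709]] [518.1 -66.8 226.2] [-0.009  0.353  1.663 -0.863  1.167  0.237]
roll tool 21558 [[  5.7 -28.8 -89.5]
 [ 15.7  -0.6 -49.1]
 [ 23.3  27.9  58.1]]
4078
trough ((513.7764282226562, -38.2745361328125), (45.48465347290039, 98.52405548095703), 8.101181983947754)
```

```bash
python3 -m jog '[{"tx":0,"ty":-1,"tz":25,"ax":0,"ay":0,"az":0,"jaw":1},{"tx":0,"ty":0,"tz":25,"ax":0,"ay":0,"az":0,"jaw":1},{"tx":30,"ty":0,"tz":0,"ax":0,"ay":0,"az":0,"jaw":1},{"tx":40,"ty":0,"tz":0,"ax":0,"ay":0,"az":0,"jaw":1},{"tx":35,"ty":0,"tz":0,"ax":0,"ay":0,"az":0,"jaw":1}]'
python3 -m jog '[{"tx":12,"ty":0,"tz":0,"ax":0,"ay":0,"az":0,"jaw":1},{"tx":6,"ty":0,"tz":0,"ax":0,"ay":0,"az":0,"jaw":1},{"tx":4,"ty":0,"tz":0,"ax":0,"ay":0,"az":0,"jaw":1},{"tx":0,"ty":0,"tz":0,"ax":0,"ay":0,"az":0,"jaw":1}]'
python3 -m jog '[{"tx":2,"ty":0,"tz":0,"ax":0,"ay":0,"az":0,"jaw":1},{"tx":0,"ty":0,"tz":0,"ax":0,"ay":0,"az":0,"jaw":1}]'
python3 -m jog '[{"tx":2,"ty":0,"tz":0,"ax":0,"ay":0,"az":0,"jaw":1},{"tx":0,"ty":0,"tz":0,"ax":0,"ay":0,"az":0,"jaw":1}]'
```

```text
time_s: 15.6
eef_pos: [512.0, -27.8, 115.6]
ee_rot: [0.287, 0.611, 0.694, -0.252]
force: [0.5, -0.6, -1.7]
grip_width: 0.521
grip_force: 81.9
time_s: 16.1
eef_pos: [510.9, -13.4, 101.7]
ee_rot: [0.289, 0.61, 0.694, -0.252]
force: [3.1, -3.7, 0.9]
grip_width: 0.523
grip_force: 82.0
time_s: 16.35
eef_pos: [510.9, -13.3, 101.7]
ee_rot: [0.29, 0.61, 0.693, -0.253]
force: [1.0, -12.8, 8.9]
grip_width: 0.52
grip_force: 81.9
time_s: 16.6
eef_pos: [510.9, -13.3, 101.7]
ee_rot: [0.291, 0.61, 0.692, -0.255]
force: [-0.5, -20.8, 16.3]
grip_width: 0.52
grip_force: 81.9
```

```bash
python3 -m jog '[{"tx":-5,"ty":0,"tz":0,"ax":0,"ay":0,"az":0,"jaw":1},{"tx":0,"ty":0,"tz":5,"ax":0,"ay":0,"az":0,"jaw":1},{"tx":0,"ty":0,"tz":4,"ax":0,"ay":0,"az":0,"jaw":1},{"tx":0,"ty":0,"tz":0,"ax":0,"ay":0,"az":0,"jaw":1}]'
python3 -m jog '[{"tx":0,"ty":0,"tz":2,"ax":0,"ay":0,"az":0,"jaw":1},{"tx":0,"ty":0,"tz":0,"ax":0,"ay":0,"az":0,"jaw":1}]'
python3 -m jog '[{"tx":0,"ty":0,"tz":1.5,"ax":0,"ay":0,"az":0,"jaw":1},{"tx":0,"ty":0,"tz":0,"ax":0,"ay":0,"az":0,"jaw":1}]'
python3 -m jog '[{"tx":0,"ty":0,"tz":1.5,"ax":0,"ay":0,"az":0,"jaw":1},{"tx":0,"ty":0,"tz":0,"ax":0,"ay":0,"az":0,"jaw":1}]'
```

```text
time_s: 17.1
eef_pos: [511.8, -19.9, 95.0]
ee_rot: [0.289, 0.609, 0.694, -0.252]
force: [5.9, -5.2, 3.3]
grip_width: 0.522
grip_force: 82.7
time_s: 17.35
eef_pos: [511.9, -21.1, 93.8]
ee_rot: [0.289, 0.609, 0.694, -0.252]
force: [5.7, -3.5, 4.2]
grip_width: 0.524
grip_force: 82.6
time_s: 17.6
eef_pos: [512.1, -22.1, 92.9]
ee_rot: [0.289, 0.609, 0.694, -0.252]
force: [3.2, -3.2, 4.8]
grip_width: 0.522
grip_force: 82.6
time_s: 17.85
eef_pos: [512.2, -23.1, 91.8]
ee_rot: [0.289, 0.609, 0.694, -0.252]
force: [4.0, -2.5, 5.6]
grip_width: 0.522
grip_force: 82.6
```

```bash
python3 -m jog '[{"tx":0,"ty":0,"tz":1.5,"ax":0,"ay":0,"az":0,"jaw":1},{"tx":0,"ty":0,"tz":0,"ax":0,"ay":0,"az":0,"jaw":1}]'
python3 -m jog '[{"tx":0,"ty":0,"tz":1.5,"ax":0,"ay":0,"az":0,"jaw":1},{"tx":0,"ty":0,"tz":0,"ax":0,"ay":0,"az":0,"jaw":1}]'
python3 -m jog '[{"tx":0,"ty":0,"tz":1.5,"ax":0,"ay":0,"az":0,"jaw":1},{"tx":0,"ty":0,"tz":0,"ax":0,"ay":0,"az":0,"jaw":1}]'
```

```text
time_s: 18.1
eef_pos: [512.3, -23.9, 91.1]
ee_rot: [0.289, 0.609, 0.694, -0.252]
force: [2.1, 1.8, 9.8]
grip_width: 0.517
grip_force: 83.7
time_s: 18.35
eef_pos: [512.4, -23.9, 91.1]
ee_rot: [0.289, 0.609, 0.694, -0.251]
force: [-4.6, 15.9, 21.5]
grip_width: 0.521
grip_force: 85.2
time_s: 18.6
eef_pos: [512.4, -24.0, 91.0]
ee_rot: [0.29, 0.609, 0.694, -0.251]
force: [-11.4, 27.6, 35.2]
grip_width: 0.521
grip_force: 87.0
```

```bash
python3 -m jog '[{"tx":0,"ty":0,"tz":-3,"ax":0,"ay":0,"az":0,"jaw":1},{"tx":0,"ty":0,"tz":0,"ax":0,"ay":0,"az":0,"jaw":0.0},{"tx":0,"ty":0,"tz":0,"ax":0,"ay":0,"az":0,"jaw":-0.3},{"tx":0,"ty":0,"tz":0,"ax":0,"ay":0,"az":0,"jaw":-0.6},{"tx":0,"ty":0,"tz":0,"ax":0,"ay":0,"az":0,"jaw":-0.6}]'
python3 -m jog '[{"tx":0,"ty":0,"tz":-20,"ax":0,"ay":0,"az":0,"jaw":-1},{"tx":0,"ty":0,"tz":-40,"ax":0,"ay":0,"az":0,"jaw":-1},{"tx":0,"ty":0,"tz":-50,"ax":0,"ay":0,"az":0,"jaw":-1},{"tx":0,"ty":0,"tz":-40,"ax":0,"ay":0,"az":0,"jaw":-1},{"tx":0,"ty":0,"tz":0,"ax":0,"ay":0,"az":0,"jaw":-1}]'
python3 - <<'E'
from h import *
import pickle
c=wcap("w7");pickle.dump(c,open("w7.pkl","wb"))
R,t=tool();print(R.round(3),t.round(1),sense()["joints"].round(3))
for n in("top",):
    k=capture(n)
    for r in place_of("long_roll_center",n)[:2]: print(r,ray(k,*r["centre"],85).round(1))
W=cloud(k);m=(k["depth"]>0)&(abs(W[...,0]-512)<60)&(abs(W[...,1]+30)<90)&(W[...,2]>20)&(W[...,2]<150)
pickle.dump(k,open("top2.pkl","wb"))
for r in place_of("long_roll_center","wrist")[:2]: print(r)
cv2.imwrite("pics/t2.png",cv2.resize(k["color"][150:280,200:400,::-1],None,fx=3,fy=3))
E
```

```text
time_s: 19.23
eef_pos: [511.0, -23.9, 89.5]
ee_rot: [0.287, 0.609, 0.694, -0.253]
force: [-0.2, -0.4, 0.6]
grip_width: 0.806
grip_force: 0.0
time_s: 19.85
eef_pos: [498.0, 83.5, 198.4]
ee_rot: [0.289, 0.609, 0.695, -0.25]
force: [0.1, -0.6, -1.1]
grip_width: 0.998
grip_force: 0.0
[[-0.092  0.991  0.094]
 [ 0.702  0.131 -0.7  ]
 [-0.706  0.002 -0.708]] [497.5  82.3 196.7] [ 0.287  0.456  1.594 -0.8    1.338  0.451]
{'centre': [310.7, 216.0], 'conf': 0.85} [505.5 -42.2  85. ]
```

View pics/w7.png

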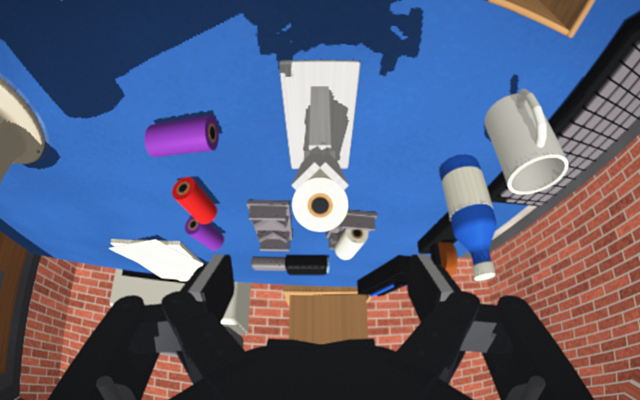

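The roll leans in the V of the rest, its top face at (320,205); the short roll lies in its cradle at (350,243).

Run:
```python
from h import *
import pickle
c=pickle.load(open("w7.pkl","rb"));T=c["T"];W=c["W"]
m=np.zeros(T.shape[:2],bool);m[175:235,288:352]=1;m&=c["ok"]
z=np.median(T[200:210,330:340,2]);print(z)
m&=abs(T[...,2]-z)<5
p=T[m].astype(np.float32);(cx,cy),r=cv2.minEnclosingCircle(p[:,:2]);print(cx,cy,r,np.percentile(p[:,2],[5,50,95]), p[:,:2].min(0),p[:,:2].max(0))
top=c["R"]@np.array([cx,cy,z])+c["t"];ax=-c["R"][:,2];print("top",top.round(1),"centre",(top-60*ax).round(1))
```

```text
103.55393171897263Traceback (most recent call last):
  File "<stdin>", line 7, in <module>
cv2.error: OpenCV(4.12.0) /io/opencv/modules/imgproc/src/shapedescr.cpp:201: error: (-215:Assertion failed) count >= 0 && (depth == CV_32F || depth == CV_32S) in function 'minEnclosingCircle'
```

Run:
```python
from h import *
import pickle
c=pickle.load(open("w7.pkl","rb"));T=c["T"]
m=np.zeros(T.shape[:2],bool);m[175:235,288:352]=1;m&=c["ok"]
z=np.median(T[200:212,333:345,2]);print(z)
m&=abs(T[...,2]-z)<5
p=np.ascontiguousarray(T[m],dtype=np.float32);print(len(p));lo,hi=np.percentile(p,[1,99],axis=0);cx,cy=((lo+hi)/2)[:2];print(lo,hi)
top=c["R"]@np.array([cx,cy,z])+c["t"];ax=-c["R"][:,2];print("top",top.round(1),"centre",(top-60*ax).round(1))
```

```text
103.76342430571547
2371
[-22.35603085 -22.54952316 100.57065887] [ 22.27535419  20.50545826 105.9512085 ]
top [507.   10.8 124.9] centre [512.9 -31.1  82.4]
```

```bash
python3 -m jog '[{"tx":0,"ty":0,"tz":0,"ax":0,"ay":0.175,"az":0,"jaw":-1},{"tx":0,"ty":0,"tz":0,"ax":0,"ay":0.175,"az":0,"jaw":-1},{"tx":0,"ty":0,"tz":0,"ax":0,"ay":0.175,"az":0,"jaw":-1},{"tx":0,"ty":0,"tz":0,"ax":0,"ay":0.175,"az":0,"jaw":-1},{"tx":0,"ty":0,"tz":0,"ax":0,"ay":0.175,"az":0,"jaw":-1}]'
python3 -m jog '[{"tx":0,"ty":0,"tz":0,"ax":0,"ay":0.175,"az":0,"jaw":-1},{"tx":0,"ty":0,"tz":0,"ax":0,"ay":0.175,"az":0,"jaw":-1},{"tx":0,"ty":0,"tz":0,"ax":0,"ay":0.175,"az":0,"jaw":-1},{"tx":0,"ty":0,"tz":0,"ax":0,"ay":0.171,"az":0,"jaw":-1},{"tx":0,"ty":0,"tz":-35,"ax":0,"ay":0,"az":0,"jaw":-1}]'
python3 -m jog '[{"tx":0,"ty":0,"tz":-40,"ax":0,"ay":0,"az":0,"jaw":-1},{"tx":-10,"ty":0,"tz":-38,"ax":0,"ay":0,"az":0,"jaw":-1},{"tx":-40,"ty":0,"tz":0,"ax":0,"ay":0,"az":0,"jaw":-1},{"tx":-40,"ty":0,"tz":0,"ax":0,"ay":0,"az":0,"jaw":-1},{"tx":-40,"ty":0,"tz":0,"ax":0,"ay":0,"az":0,"jaw":-1}]'
python3 -m jog '[{"tx":-30,"ty":0,"tz":0,"ax":0,"ay":0,"az":0,"jaw":-1},{"tx":0,"ty":0,"tz":0,"ax":0,"ay":0,"az":0,"jaw":-1},{"tx":0,"ty":0,"tz":0,"ax":0,"ay":0,"az":0,"jaw":-1}]'
python3 - <<'E'
from h import *
import pickle
c=wcap("w8");pickle.dump(c,open("w8.pkl","wb"));T=c["T"]
R,t=tool();print(R.round(3),t.round(1),sense()["joints"].round(3))
m=c["ok"]&(abs(T[...,1])<40)&(T[...,0]>-90)&(T[...,0]<110)&(T[...,2]>60)&(T[...,2]<112)
p=T[m];print(len(p),np.percentile(p,[1,50,99],axis=0).round(1))
m&=T[...,2]<92
for x in range(-80,100,15):
    q=T[m&(abs(T[...,0]-x)<7)]
    if len(q)>20:print(x,len(q),np.percentile(q[:,1],[2,98]).round(1),np.percentile(q[:,2],2).round(1))
for tgt in([512.9,-31.1,84],): print("roll ctr tool",(R.T@(np.array(tgt)-t)).round(1))
E
```

```text
time_s: 20.68
eef_pos: [497.5, 80.6, 195.8]
ee_rot: [-0.036, 0.659, 0.75, 0.032]
force: [-0.1, 0.3, -0.6]
grip_width: 1.0
grip_force: 0.0
time_s: 21.3
eef_pos: [499.6, 55.5, 218.1]
ee_rot: [-0.292, 0.611, 0.692, 0.252]
force: [-0.1, -0.2, 1.0]
grip_width: 1.0
grip_force: 0.0
time_s: 21.92
eef_pos: [519.4, -90.7, 182.2]
ee_rot: [-0.288, 0.61, 0.693, 0.253]
force: [0.9, -0.4, 0.5]
grip_width: 0.999
grip_force: 0.0
time_s: 22.3
eef_pos: [522.5, -109.9, 163.1]
ee_rot: [-0.288, 0.609, 0.694, 0.253]
force: [0.5, -1.3, 0.4]
grip_width: 1.003
grip_force: 0.0
[[-0.092  0.992 -0.091]
 [ 0.701  0.13   0.701]
 [ 0.707  0.001 -0.707]] [ 522.6 -109.7  163.4] [-0.676  0.649  1.37   0.519  1.725 -0.888]
7799 [[-64.3 -21.8  88.3]
 [  4.7   0.5  92.1]
 [ 59.2  22.3 107. ]]
-65 65 [-8.6 10.2] 88.7
-50 363 [-10.  11.] 88.5
-35 392 [-10.   11.5] 88.4
-20 418 [-9.9 11.3] 88.3
-5 450 [-10.6  11.7] 88.4
10 466 [-9.6 10.9] 88.3
25 498 [-10.2  11.4] 88.2
40 496 [-10.   11.2] 88.1
55 429 [-10.   11.1] 88.2
roll ctr tool [ -0.2   0.6 112.1]
```

View pics/w8.png

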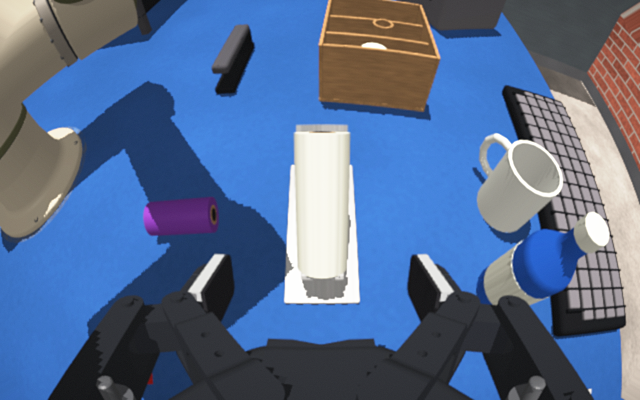

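The roll leans squarely in the rest, centred between the open fingers at (321,200).

```bash
python3 -m jog '[{"tx":0,"ty":0.5,"tz":35,"ax":0,"ay":0,"az":0,"jaw":-1},{"tx":0,"ty":0,"tz":40,"ax":0,"ay":0,"az":0,"jaw":-1},{"tx":0,"ty":0,"tz":35,"ax":0,"ay":0,"az":0,"jaw":-1},{"tx":0,"ty":0,"tz":18.5,"ax":0,"ay":0,"az":0,"jaw":-1},{"tx":0,"ty":0,"tz":0,"ax":0,"ay":0,"az":0,"jaw":-1}]' 80
python3 -m jog '[{"tx":0,"ty":0,"tz":0,"ax":0,"ay":0,"az":0,"jaw":-0.3},{"tx":0,"ty":0,"tz":0,"ax":0,"ay":0,"az":0,"jaw":1},{"tx":0,"ty":0,"tz":0,"ax":0,"ay":0,"az":0,"jaw":1},{"tx":0,"ty":0,"tz":0,"ax":0,"ay":0,"az":0,"jaw":1},{"tx":0,"ty":0,"tz":0,"ax":0,"ay":0,"az":0,"jaw":1}]' 80
```

```text
time_s: 22.98
eef_pos: [511.2, -19.3, 72.1]
ee_rot: [-0.288, 0.609, 0.695, 0.252]
force: [-0.2, 1.1, 0.2]
grip_width: 0.996
grip_force: 0.0
time_s: 23.6
eef_pos: [512.0, -21.0, 72.8]
ee_rot: [-0.287, 0.61, 0.694, 0.253]
force: [0.2, -4.7, 5.3]
grip_width: 0.518
grip_force: 81.2
```

```bash
python3 -m jog '[{"tx":0,"ty":0,"tz":-10,"ax":0,"ay":0,"az":0,"jaw":1},{"tx":0,"ty":0,"tz":-30,"ax":0,"ay":0,"az":0,"jaw":1},{"tx":0,"ty":0,"tz":-40,"ax":0,"ay":0,"az":0,"jaw":1},{"tx":0,"ty":0,"tz":-40,"ax":0,"ay":0,"az":0,"jaw":1},{"tx":0,"ty":0,"tz":-30,"ax":0,"ay":0,"az":0,"jaw":1}]'
python3 -m jog '[{"tx":0,"ty":0,"tz":0,"ax":0,"ay":-0.157,"az":0,"jaw":1},{"tx":0,"ty":0,"tz":0,"ax":0,"ay":-0.157,"az":0,"jaw":1},{"tx":0,"ty":0,"tz":0,"ax":0,"ay":-0.157,"az":0,"jaw":1},{"tx":0,"ty":0,"tz":0,"ax":0,"ay":-0.157,"az":0,"jaw":1},{"tx":0,"ty":0,"tz":0,"ax":0,"ay":-0.157,"az":0,"jaw":1}]'
python3 -m jog '[{"tx":0,"ty":0,"tz":0,"ax":0,"ay":0,"az":0.042,"jaw":1},{"tx":-36,"ty":-20,"tz":0,"ax":0,"ay":0,"az":0,"jaw":1},{"tx":-36,"ty":-20,"tz":0,"ax":0,"ay":0,"az":0,"jaw":1},{"tx":-36,"ty":-20,"tz":0,"ax":0,"ay":0,"az":0,"jaw":1},{"tx":-36,"ty":-20,"tz":0,"ax":0,"ay":0,"az":0,"jaw":1}]'
python3 -m jog '[{"tx":0,"ty":0,"tz":30,"ax":0,"ay":0,"az":0,"jaw":1},{"tx":0,"ty":0,"tz":25,"ax":0,"ay":0,"az":0,"jaw":1},{"tx":0,"ty":0,"tz":0,"ax":0,"ay":0,"az":0,"jaw":1}]'
python3 - <<'E'
from h import *
import pickle
c=wcap();pickle.dump(c,open("w9.pkl","wb"));T=c["T"];W=c["W"]
R,t=tool();print(R.round(3),t.round(1),sense()["joints"].round(3))
m=c["ok"]&(abs(T[...,1])<24)&(T[...,0]>-10)&(T[...,0]<90)&(T[...,2]>-50)&(T[...,2]<0)
p=T[m];print("roll",len(p),np.percentile(p,[0.5,50,99.5],axis=0).round(1))
for x in(10,30,50):
    q=T[m&(abs(T[...,0]-x)<5)];print(x,len(q),np.percentile(q[:,2],2).round(1))
m=c["ok"]&(abs(W[...,0]-455)<45)&(abs(W[...,1]+205)<30)&(W[...,2]>28)&(W[...,2]<45)
p=W[m];print("cheek",len(p),np.percentile(p,[1,50,99],axis=0).round(1))
E
```

```text
time_s: 24.22
eef_pos: [525.1, -126.9, 179.3]
ee_rot: [-0.287, 0.61, 0.694, 0.253]
force: [-0.2, 0.1, -1.2]
grip_width: 0.511
grip_force: 81.6
time_s: 24.85
eef_pos: [525.1, -125.7, 178.7]
ee_rot: [0.002, 0.66, 0.751, -0.001]
force: [0.1, -0.5, -1.7]
grip_width: 0.514
grip_force: 81.4
time_s: 25.48
eef_pos: [457.1, -277.1, 178.1]
ee_rot: [-0.001, 0.676, 0.737, 0.0]
force: [0.5, -0.9, -1.4]
grip_width: 0.518
grip_force: 81.6
time_s: 25.85
eef_pos: [457.1, -275.3, 121.6]
ee_rot: [-0.002, 0.676, 0.737, 0.0]
force: [0.6, -0.1, -1.3]
grip_width: 0.511
grip_force: 81.7
[[-0.087  0.996 -0.001]
 [ 0.996  0.087  0.002]
 [ 0.002 -0.001 -1.   ]] [ 457.9 -275.8  123. ] [-7.620e-01  4.440e-01  1.611e+00  1.000e-03  1.089e+00 -8.500e-01]
roll 19191 [[ -9.6 -23.4 -40.7]
 [ 28.7  -0.5 -35.1]
 [ 59.8  23.3  -7.8]]
10 2749 -41.1
30 2627 -38.1
50 2989 -38.1
cheek 631 [[ 422.8 -213.3   32. ]
 [ 451.5 -208.8   33.9]
 [ 480.  -204.    35.6]]
```

```bash
python3 -m jog '[{"tx":-1,"ty":0,"tz":30,"ax":0,"ay":0,"az":0,"jaw":1},{"tx":0,"ty":0,"tz":35,"ax":0,"ay":0,"az":0,"jaw":1},{"tx":0,"ty":0,"tz":18,"ax":0,"ay":0,"az":0,"jaw":1},{"tx":0,"ty":0,"tz":8,"ax":0,"ay":0,"az":0,"jaw":1},{"tx":0,"ty":0,"tz":4,"ax":0,"ay":0,"az":0,"jaw":1}]'
python3 -m jog '[{"tx":0,"ty":0,"tz":2,"ax":0,"ay":0,"az":0,"jaw":1},{"tx":0,"ty":0,"tz":0,"ax":0,"ay":0,"az":0,"jaw":1}]'
python3 -m jog '[{"tx":0,"ty":0,"tz":1,"ax":0,"ay":0,"az":0,"jaw":1},{"tx":0,"ty":0,"tz":0,"ax":0,"ay":0,"az":0,"jaw":1}]'
python3 -m jog '[{"tx":0,"ty":0,"tz":1,"ax":0,"ay":0,"az":0,"jaw":1},{"tx":0,"ty":0,"tz":0,"ax":0,"ay":0,"az":0,"jaw":1}]'
```

```text
time_s: 26.52
eef_pos: [458.6, -277.0, 28.6]
ee_rot: [0.0, 0.675, 0.738, 0.0]
force: [-0.4, 0.0, -1.7]
grip_width: 0.514
grip_force: 81.7
time_s: 26.78
eef_pos: [458.5, -276.9, 26.5]
ee_rot: [0.0, 0.675, 0.738, 0.0]
force: [-0.5, 0.2, 2.6]
grip_width: 0.514
grip_force: 82.0
time_s: 27.02
eef_pos: [458.5, -276.9, 26.4]
ee_rot: [0.001, 0.675, 0.738, 0.0]
force: [-4.0, 3.3, 12.7]
grip_width: 0.51
grip_force: 83.6
time_s: 27.28
eef_pos: [458.6, -276.9, 26.3]
ee_rot: [0.001, 0.675, 0.738, 0.0]
force: [-7.6, 5.3, 23.3]
grip_width: 0.511
grip_force: 84.7
```

```bash
python3 -m jog '[{"tx":0,"ty":0,"tz":-2,"ax":0,"ay":0,"az":0,"jaw":1},{"tx":0,"ty":0,"tz":0,"ax":0,"ay":0,"az":0,"jaw":0},{"tx":0,"ty":0,"tz":0,"ax":0,"ay":0,"az":0,"jaw":-0.4},{"tx":0,"ty":0,"tz":0,"ax":0,"ay":0,"az":0,"jaw":-1},{"tx":0,"ty":0,"tz":0,"ax":0,"ay":0,"az":0,"jaw":-1}]'
python3 -m jog '[{"tx":0,"ty":0,"tz":-20,"ax":0,"ay":0,"az":0,"jaw":-1},{"tx":0,"ty":0,"tz":-40,"ax":0,"ay":0,"az":0,"jaw":-1},{"tx":0,"ty":0,"tz":-60,"ax":0,"ay":0,"az":0,"jaw":-1},{"tx":0,"ty":0,"tz":-60,"ax":0,"ay":0,"az":0,"jaw":-1},{"tx":0,"ty":0,"tz":0,"ax":0,"ay":0,"az":0,"jaw":-1}]'
python3 - <<'E'
from h import *
c=wcap("w10");W=c["W"];z=W[...,2]
for n,x,y,lo in(("long",457.6,-277.2,52),("short",600.4,-273.7,46)):
    near=(abs(W[...,0]-x)<40)&(abs(W[...,1]-y)<75)&c["ok"]&(z>lo)&(z<80)
    p=W[near];r=cv2.minAreaRect(p[:,:2].astype(np.float32));print(n,len(p),r,np.percentile(p[:,2],[50,99]))
E
```

```text
time_s: 27.9
eef_pos: [458.1, -276.5, 25.6]
ee_rot: [-0.0, 0.675, 0.738, 0.0]
force: [-0.1, -0.1, -0.3]
grip_width: 0.996
grip_force: 0.0
time_s: 28.52
eef_pos: [459.4, -277.8, 210.1]
ee_rot: [0.004, 0.675, 0.738, 0.0]
force: [0.0, -0.3, -0.7]
grip_width: 1.002
grip_force: 0.0
long 4755 ((457.7100830078125, -277.54803466796875), (40.81344223022461, 120.11285400390625), 5.043938159942627) [61.53516946 64.86873899]
short 2126 ((600.7921142578125, -273.7983703613281), (81.02365112304688, 37.155094146728516), 86.86292266845703) [55.36239779 58.54712324]
```

View pics/w10.png

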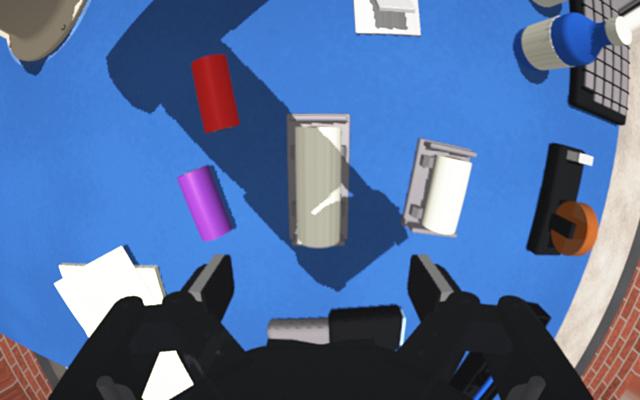

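The long roll lies in the long cradle at (319,185) and the short roll in the short cradle at (446,192). Both measure within 1 mm of their seats in the plane, and their heights fit.

```bash
python3 -c "
from rig import *
print(finish_job())"
```

```text
the job is handed in; nothing more can be done
None
```

Both rolls are seated and released, the short one in the short cradle and the long one in the long cradle, and the job is handed in after about 29 s of the 62 s allowed; the hand-in returned no verdict.

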